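# Bolt the steel hatch shut

## Robot

A 6-joint arm with a two-finger parallel gripper is mounted at the origin on the work surface. World frame = base frame: x ahead of the robot, y to its left, z up, the work surface at z = 0. Lengths are in mm, angles in rad, forces in N, time in s.
With the tool pointing down it reaches from about 350 to 875 mm from the base axis. Payload 4.2 kg.
Tool frame: the origin (TCP) lies between the finger pads; the fingertips stand 19 mm ahead of it and the grasp point (between the pads) is the TCP; y points along the fingers, z is the direction in which the jaws open and shut, and the axes are right-handed (so a half turn about y gives the same grasp; the last joint's range is limited). The gripper opens to 85 mm and grips with 20 to 120 N. Pads are 22 mm wide; open, the fingers measure 114 mm over their backs; the gripper's body (76 mm by 85 mm) begins 54 mm behind the grasp point. The pads swing forward as they close: fully open they stand 13 mm farther back than shut.
Start: joints at [-1.089, 0.385, 0.008, 0, -1.194, -0.259], TCP at [138.119, -609.527, 250.312] pointing down, gripper open.
Joint ranges: [-3.14, 3.14], [-1.21, 2.06], [-1.07, 1.41], [-3.16, 2.05], [-2.99, -0.16], [-3.1, 3.1]. Speed limits (rad/s): [2.79, 2.79, 3.14, 3.14, 3.14, 3.14].

## Interface

Orientations are given as a unit quaternion [x, y, z, w].
In Python, from bench import arm gives the robot as it stands.
- The arm moves only by the shell command python3 -m inch 'ROWS'. ROWS is JSON, a list of rows, each a list of 7 numbers: the opening, from 0 (shut) to 1 (fully open), then the shift along the tool's x, y, z in cm, then the turn, a rotation vector about the tool's x, y, z in degrees. A call has 1 to 20 rows; each row is the pose to reach, as a shift and turn from the pose commanded when the call began, along the tool's axes at that moment; what a row does not reach only later rows make up. A row lasts 1/12 s, in which the tool goes at most 41.7 mm and 7.16 degrees, less where a joint would pass 70% of its speed; a pose out of reach is approached as far as the arm can. A call with a gripper value outside its range is refused whole. The fingers move at their own pace and stop on an object; the grip force is fixed at half the most. Time passes only in rows, so rows that repeat a pose let the fingers close. It gives the time, the measured TCP pose, the force and the opening at its end, in the units of the state.
- arm.read_state(): the state, without advancing time (a new reading comes with each control period).
- arm.get_image(name): name is "side" or "top"; returns the picture (480x640x3 uint8, red, green, blue); there is no depth.
- arm.camera_params(name): a dict with "fx", "fy", "cx", "cy" (pixels), "rvec" (rotation vector, rad) and "tvec" (3), from world to camera coordinates, as OpenCV has them. Camera axes: x right, y down, z forward; pixel columns grow to the right and rows downward; lengths in mm; the calibration is good to about 2 mm. A picture is of the moment at which its call begins. camera_params takes no time and is no camera call.
- arm.job_done(): hands the job in, once; it reports no verdict.
Trained networks look in the newest picture that a camera, given by its name, has taken for a name from the list of things; names that differ only in an ending like _2 or _b are one class to them, and where a whole thing is asked for, a point or a joint stands for the part that bears it (a point fixed in the world has none). Each returns a list of dicts, best first, with "conf" (0 to 1); they miss things now and then, are a little off and sometimes report something else, mostly with a low value. They report only what shows in the picture. A call takes as long as a camera call.
- arm.masks_of(label, camera): "mask" (480x640 bool, what is visible of it) and "extent" ([left, top, width, height] in pixels, round what is visible of it).
The state is a dict: "clock": time; "joints": joint angles; "joint_vel": joint speeds; "joint_efforts": joint torques, N m; "position": TCP position; "ee_rot": TCP orientation; "contact_force": force on the tool from outside, world axes, zero at the start; "wrist_torque": the same for the moment, N m; "gripper_width": finger opening in mm.
Only numpy, scipy, OpenCV 4.12 (cv2) and the standard library are available. Lean on these libraries where they do the work, as an engineer would, in place of code of your own. Each camera call takes 0.05 s, during which the arm holds its last target.

## Task

Bolt the steel hatch shut: push the red knob along the slot in the barrel until the bolt is fully home in its keeper, then push the handle over sideways into the short leg of the slot, until it lies right down at the end of that leg. Only push: do not take the knob or its stud between the fingers, do not lift the hatch's leaf, leave everything else on the bench and on the hatch where it is, and finish with the hand clear.

Things in the scene. Friction and masses are not known exactly. Their poses are not given: they have to be found in the camera images.
- hatch: Steel hatch fixed flat on the bench by two low strap clamps. Frame of 30 mm square tube, 340 (x) by 440 mm (y); origin: centre of its underside, on the bench, z up. Inside it a grey sheet leaf, top 30 mm above the bench, hinged along its -y edge. On the leaf a barrel bolt along the hatch's y at x = 0: dark pipe (34 mm outside, y = -10 to 130 mm), bright 24 mm bar, handle stud and red knob.
- corner (a point): Corner of the L-shaped slot, a point on the bar's axis (52 mm above the bench) at hatch y = 85 mm: the stud stands here when the bolt is fully home. The long leg of the slot runs along the top of the pipe, from 60 mm behind this point (-y) up to it; the short leg, 14 mm wide, goes from here down round the pipe's +x side.
- keeper (a point): Middle of the keeper, a 34 mm pipe 26 mm long on the hatch's frame, in line with the bar, 52 mm above the bench. The bar passes through it when the bolt is fully home.
- knob (a point): Centre of the red ball knob, 22 mm in diameter, on the end of the 8 mm handle stud, 64 mm from the bar's axis. Upright while the stud is in the long leg (knob centre 116 mm above the bench); nearly level, out to the hatch's +x side, when down in the short leg (knob centre about 61 mm above the bench).
- stud (a point): Middle of the bare part of the handle's 8 mm steel stud, on the line from the bar's axis to the knob, 40 mm from the bar's axis and 24 mm from the knob's centre.
- bolt (a joint): How far the bolt has been pushed along the hatch's +y: 0 at the back end of the long leg, 0.060 m fully home in the keeper. About 4 N of friction, no spring; it stays where it is left. It can go back only while the handle is upright.
- handle (a joint): Turn of the handle about the bar's axis: 0 upright (up to 0.1 rad of play in the long leg), growing as it leans to the hatch's +x side, 1.43 rad at the end of the short leg. It can be turned over only with the bolt within about 6 mm of fully home. About 1 N at the knob turns it; no spring; it stays where it is left.
- leaf (a joint): Opening of the hatch's leaf: 0 shut (as it lies), grows as the leaf is lifted.
- spanner: Bystander: steel spanner 170 mm long lying on the hatch's leaf, -x side of the bolt. Origin under its middle.
- rivet_jar: Bystander: glass jar of 54 mm diameter, 65 mm high, standing on the hatch's leaf. Origin at the centre of its underside.
- spray_can: Bystander: pale can with bare metal ends, 54 mm in diameter, 145 mm high, standing on the bench beyond the hatch's -y side. Origin at the centre of its underside.
- tape: Bystander: yellow tape measure, 70 x 36 x 62 mm, on the bench beyond the hatch's +y side. Origin at the centre of its underside.
- hammer: Bystander: hammer 280 mm long lying on the bench to the robot's right. Origin under its middle.
- screwdriver: Bystander: screwdriver 200 mm long lying on the bench on the hatch's +x side. Origin under its middle.
- f_clamp: Bystander: bar clamp 350 mm long lying on the bench to the robot's left. Origin under the middle of its bar.

How it is judged (in metres and radians):
On the way, in this order (a step that is already met when the one before it is completed fails the run):
1. the bolt is pushed home into the keeper (value of joint bolt above 0.052 m), for 0.1 s.
2. the handle is laid over into the short leg of the slot (value of joint handle above 1.25 rad and value of joint bolt above 0.052 m), for 0.1 s.
At the end, for the whole second after the job is handed in: The bolt is home in the keeper (more than 52 of its 60 mm), the handle lies down in the short leg of the slot (turned more than 1.25 rad of 1.43), both at rest, and the leaf is shut (less than 0.03 rad) (all of step 2 and velocity of joint bolt between -0.01 and 0.01 m/s and velocity of joint handle between -0.1 and 0.1 rad/s and value of joint leaf below 0.03 rad); the robot touches nothing.
It fails at once if the knob or its stud is taken between the fingers (distance between the grasp point and knob below 0.01 m or distance between the grasp point and stud below 0.008 m).
It fails at once if the hatch's leaf is lifted (value of joint leaf above 0.06 rad).
It fails at once if a bystander is moved more than 30 mm (distance of any of spanner, rivet_jar, spray_can, tape, hammer, screwdriver, f_clamp from where it was at the start of the episode above 0.03 m).
It also fails if it takes over 45 s, if anything falls off the work surface, if the arm or the gripper's body presses on something with over 40 N, if the wrist force passes 120 N, or if a joint passes its speed limit or range.

## Working session

There is one attempt and no reset: what is moved stays moved. The work goes in short steps, Python scripts to look and compute and a shell command to move; the robot and the scene stay as the last step left them, time stands still between calls to the robot, and variables do not carry over. Pictures are saved under pics/ and viewed, and the job is handed in when it is done.

```bash
ls; mkdir -p pics; python3 - <<'E'
from bench import arm
import cv2
print(arm.read_state())
for n in("side","top"):
    cv2.imwrite(f"pics/{n}0.png",arm.get_image(n)[:,:,::-1]); print(arm.camera_params(n))
E
```

```text
pics
{'clock': 0.0, 'joints': array([-1.08937575e+00,  3.85527416e-01,  6.65191065e-03, -4.82981595e-04,
       -1.19399970e+00, -2.58616155e-01]), 'joint_vel': array([ 0.0004554 ,  0.00098706,  0.00034644, -0.0001472 , -0.0005448 ,
       -0.0011111 ]), 'joint_efforts': array([-1.04955365e-03, -3.92288411e+01,  1.88392407e+01,  4.18589830e+00,
       -4.67541555e-03, -7.74597623e-06]), 'position': array([ 138.01431826, -609.02495822,  249.25171338]), 'ee_rot': array([-0.70198752, -0.07842995,  0.0786656 ,  0.70347281]), 'contact_force': array([-0.12616455, -0.69255734,  0.14526985]), 'wrist_torque': array([-0.01262885,  0.01629309, -0.01859117]), 'gripper_width': 85.62514675511866}
{'fx': 500.8080686005825, 'fy': 500.8080686005825, 'cx': 325.60794868588874, 'cy': 240.89425024039852, 'rvec': array([ 0.51990062, -2.74457528,  1.15034639]), 'tvec': array([ 485.40593604,  209.75708909, 1191.64908564])}
{'fx': 616.5606191046918, 'fy': 616.5606191046918, 'cx': 320.1166599239987, 'cy': 227.45281635682005, 'rvec': array([ 2.16211853, -2.10827459,  0.17143026]), 'tvec': array([ -28.1869542 ,  533.89613512, 1753.57779728])}
```

View pics/side0.png

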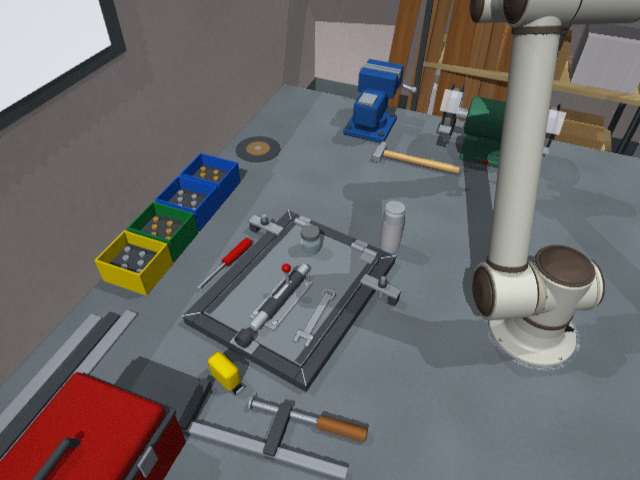

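View pics/top0.png

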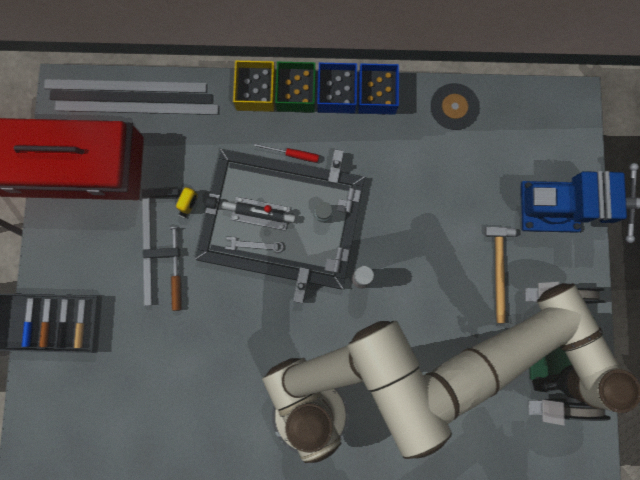

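```bash
cat > h.py <<'E'
import numpy as np, cv2
from bench import arm
from scipy.spatial.transform import Rotation as Ro
from scipy.optimize import least_squares
P={n:arm.camera_params(n) for n in("side","top")}
def proj(n,X):
    p=P[n];K=np.array([[p['fx'],0,p['cx']],[0,p['fy'],p['cy']],[0,0,1]])
    return cv2.projectPoints(np.atleast_2d(np.asarray(X,float)),np.asarray(p['rvec'],float),np.asarray(p['tvec'],float),K,None)[0][:,0]
def ray_z(n,uv,z):
    p=P[n];R=Ro.from_rotvec(p['rvec']).as_matrix();c=-R.T@p['tvec']
    d=R.T@np.array([(uv[0]-p['cx'])/p['fx'],(uv[1]-p['cy'])/p['fy'],1]);return c+d*(z-c[2])/d[2]
def tri(us,ut):
    f=lambda X:np.r_[proj("side",X)[0]-us,proj("top",X)[0]-ut]
    s=least_squares(f,[500,0,50]);return s.x,s.fun
E
python3 - <<'E'
from h import *
for l in("knob","stud","bolt","hatch","keeper","rivet_jar","spray_can","spanner","tape","screwdriver"):
  for n in("side","top"):
    for m in arm.masks_of(l,n)[:2]:
      ys,xs=np.nonzero(m['mask']); print(l,n,round(m['conf'],2),np.round(m['extent']),xs.mean().round(1),ys.mean().round(1),len(xs))
E
```

```text
knob top 0.49 [262. 203.  13.   9.] 267.7 208.7 55
knob top 0.48 [485. 226.  32.  98.] 500.1 266.7 1061
stud top 0.6 [262. 203.  11.  12.] 267.8 208.8 49
bolt side 0.83 [252. 265.  57.  66.] 275.4 296.2 502
bolt top 0.84 [222. 202.  73.  22.] 261.2 211.4 291
bolt top 0.55 [258. 144.  64.  20.] 301.1 154.7 279
hatch side 0.59 [185. 210. 218. 180.] 291.9 296.6 20283
hatch side 0.42 [282. 264.  10.  18.] 285.8 269.6 71
hatch top 0.87 [193. 145. 170. 159.] 281.5 218.4 16994
keeper side 0.94 [182. 211. 216. 180.] 291.9 296.6 20153
keeper side 0.48 [282. 261.  11.  20.] 286.2 271.0 111
keeper top 0.56 [196. 152. 170. 150.] 281.4 218.2 16431
rivet_jar side 0.84 [300. 222.  23.  33.] 309.5 239.4 536
rivet_jar side 0.41 [280. 263.  10.  19.] 286.1 271.0 103
rivet_jar top 0.61 [316. 201.  18.  23.] 323.5 212.3 311
spray_can side 0.66 [375. 142.  87.  32.] 411.9 159.1 716
spray_can side 0.59 [378. 200.  27.  53.] 391.8 226.4 968
spray_can top 0.59 [353. 267.  21.  20.] 362.7 276.2 318
spanner side 0.87 [294. 286.  40.  59.] 314.5 317.5 606
spanner top 0.74 [226. 238.  57.  13.] 250.3 244.5 342
spanner top 0.44 [318. 201.  18.  22.] 323.4 212.2 306
tape side 0.93 [208. 351.  36.  41.] 225.1 371.9 912
tape side 0.19 [206. 222. 175. 144.] 291.8 292.0 12413
tape top 0.97 [180. 189.  20.  27.] 186.9 201.0 356
screwdriver side 0.59 [198. 237.  53.  50.] 233.6 253.7 330
screwdriver top 0.33 [195. 151. 171. 152.] 281.3 218.5 16665
```

The side view shows the red knob at about (286,268), the barrel running down-left to the keeper at about (245,338), and the jar at (310,237). In the top view the knob is at (268,209) and the keeper at about (212,201). Next I enlarge both views to get the hatch pose from its corners.

```bash
python3 - <<'E'
import cv2
a=cv2.imread("pics/side0.png")[200:400,170:420];cv2.imwrite("pics/s0c.png",cv2.resize(a,(750,600),interpolation=cv2.INTER_CUBIC))
a=cv2.imread("pics/top0.png")[140:310,170:390];cv2.imwrite("pics/t0c.png",cv2.resize(a,(770,595),interpolation=cv2.INTER_CUBIC))
from h import *
print(tri([286,268],[267.7,208.7]))
E
```

```text
(array([570.67251625, 133.15067359, 116.2105329 ]), array([-0.42851076, -0.11238952,  0.10698699,  0.52811245]))
```

View pics/s0c.png

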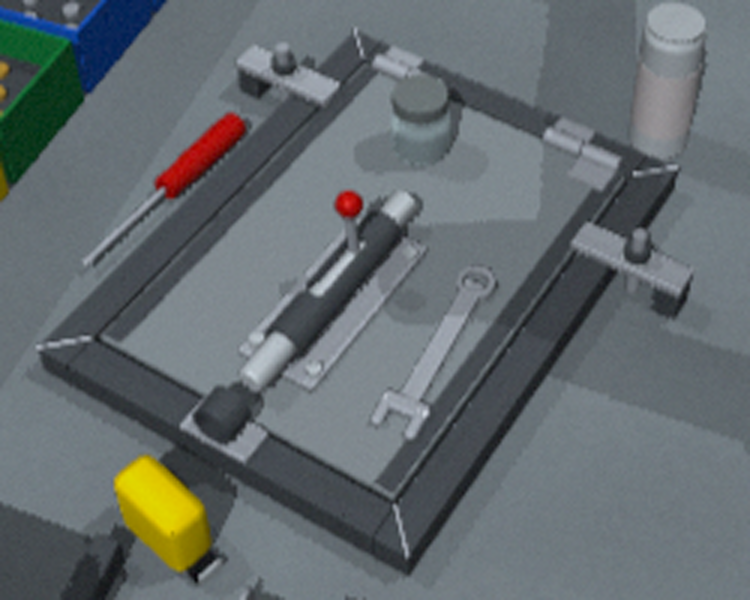

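View pics/t0c.png

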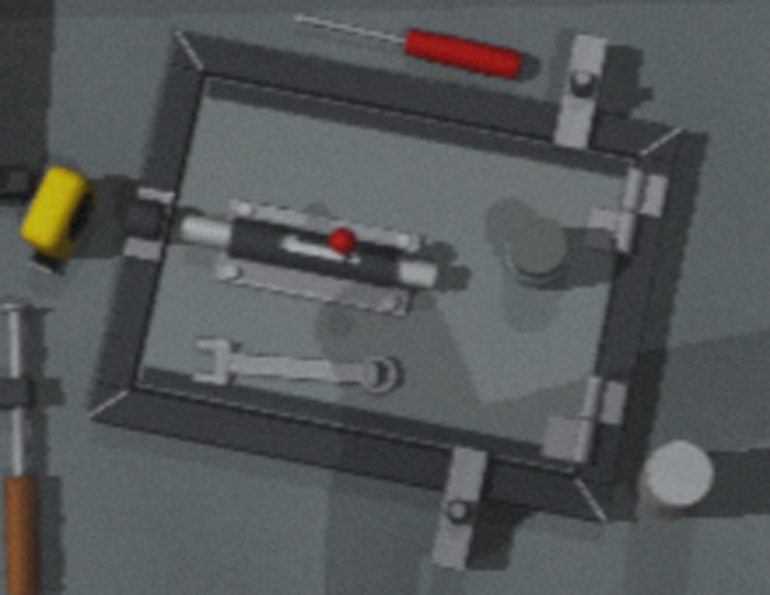

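```bash
python3 - <<'E'
from h import *
# hatch corners local: (+x,+y),(+x,-y),(-x,+y),(-x,-y)
L=np.array([[170,220,30],[170,-220,30],[-170,220,30],[-170,-220,30.]])
T=np.array([[220.9,148.6],[364.3,177.1],[196.3,259.4],[342.9,288.6]])
S=np.array([[183.3,316],[288.3,210],[306.3,385],[395.7,256]])
def w(p,X): 
    c,s=np.cos(p[2]),np.sin(p[2]);X=np.atleast_2d(X);return np.c_[p[0]+c*X[:,0]-s*X[:,1],p[1]+s*X[:,0]+c*X[:,1],X[:,2]]
f=lambda p:np.r_[proj("top",w(p,L))-T,proj("side",w(p,L))-S].ravel()
r=least_squares(f,[520,110,-1.5]+[]) ;best=None
for a in np.arange(-3,3.1,1):
    q=least_squares(f,[520,110,a],x_scale=[100,100,1])
    if best is None or q.cost<best.cost:best=q
p=best.x;print(p,np.degrees(p[2]),best.fun.round(1))
k=np.array([570.7,133.2]);c,s=np.cos(p[2]),np.sin(p[2]);R=np.array([[c,-s],[s,c]])
print("knob local",R.T@(k-p[:2]))
for n,X in dict(corner=[0,85,52],keeper=[0,207,52],knob0=[0,25,116]).items(): print(n,w(p,[X]),proj("top",w(p,[X])),proj("side",w(p,[X])))
for n,uv,z in(("jar",[323.5,212.3],95),("can",[364,275.5],145)):
    X=ray_z("top",uv,z);print(n,X,R.T@(X[:2]-p[:2]))
s=arm.read_state();print(Ro.from_quat(s['ee_rot']).as_matrix().round(3),s['clock'])
E
```

```text
[ 5.61459112e+02  1.01232585e+02 -1.70971783e-01] -9.795961587703822 [-0.1  0.8  0.7  0.1 -1.2  0.6  0.5  1.  -1.3 -0.4 -0.4 -0.4 -0.3  0.1
  0.1 -0.9]
knob local [ 3.66721759 33.07357174]
corner [[575.92101561 184.99327594  52.        ]] [[251.95327369 211.23511982]] [[275.35758551 301.01815125]]
keeper [[596.67810093 305.21450289  52.        ]] [[211.12238427 203.23540362]] [[243.35627204 338.51809593]]
knob0 [[565.71261299 125.86808236 116.        ]] [[270.33601583 211.04044308]] [[288.82036576 266.38407538]]
jar [569.85346358 -23.46621033  95.        ] [  29.48821962 -121.45245823]
can [ 388.71088032 -137.55285444  145.        ] [-129.60257879 -264.69531388]
[[ 0.975 -0.    -0.221]
 [ 0.221  0.     0.975]
 [-0.    -1.     0.   ]] 1.1
```

```bash
cat >> h.py <<'E'
HP=np.array([561.46,101.23,-0.17097])
def loc(X):
    c,s=np.cos(HP[2]),np.sin(HP[2]);d=np.asarray(X)[:2]-HP[:2];return np.array([c*d[0]+s*d[1],-s*d[0]+c*d[1],X[2]])
def wor(X):
    c,s=np.cos(HP[2]),np.sin(HP[2]);return np.array([HP[0]+c*X[0]-s*X[1],HP[1]+s*X[0]+c*X[1],X[2]])
def need(X):
    s=arm.read_state();R=Ro.from_quat(s['ee_rot']).as_matrix()
    print("t",s['clock'],"local now",loc(s['position']).round(1),"F",s['contact_force'].round(1),"w",s['gripper_width'])
    print("tool shift cm",(R.T@(wor(X)-s['position'])/10).round(2))
    c,q=np.cos(HP[2]),np.sin(HP[2]);Rd=np.array([[c,0,-q],[q,0,c],[0,-1,0]]);print("turn deg",np.degrees(Ro.from_matrix(R.T@Rd).as_rotvec()).round(2))
E
python3 -c "
from h import *
need([3,-14,249])"
```

```text
t 1.1 local now [-296.3 -772.4  250.3] F [ 0.7 -0.2 -0.8] w 85.57326406572834
tool shift cm [56.74  0.13 58.55]
turn deg [-0.   22.56 -0.  ]
```

```bash
python3 -m inch '[[0,28.4,0.1,29.3,0,11,0],[0,28.4,0.1,29.3,0,11,0],[0,28.4,0.1,29.3,0,11,0],[0,28.4,0.1,29.3,0,11,0],[0,28.4,0.1,29.3,0,11,0],[0,28.4,0.1,29.3,0,11,0],[0,28.4,0.1,29.3,0,11,0],[0,28.4,0.1,29.3,0,11,0],[0,28.4,0.1,29.3,0,11,0],[0,28.4,0.1,29.3,0,11,0],[0,56.7,0.1,58.5,0,22.6,0],[0,56.7,0.1,58.5,0,22.6,0],[0,56.7,0.1,58.5,0,22.6,0],[0,56.7,0.1,58.5,0,22.6,0],[0,56.7,0.1,58.5,0,22.6,0],[0,56.7,0.1,58.5,0,22.6,0],[0,56.7,0.1,58.5,0,22.6,0],[0,56.7,0.1,58.5,0,22.6,0],[0,56.7,0.1,58.5,0,22.6,0],[0,56.7,0.1,58.5,0,22.6,0]]'; python3 -c "
from h import *
need([3,-14,116])"
```

```text
clock: 2.77
position: [562.5, 88.4, 249.6]
ee_rot: [-0.704, 0.06, -0.061, 0.705]
contact_force: [1.1, -0.5, 0.1]
gripper_width: 0.1
t 2.7667 local now [  3.3 -12.4 249.6] F [ 1.1 -0.5  0.1] w 0.10490831572084364
tool shift cm [-0.03 13.36 -0.16]
turn deg [-0.01 -0.    0.03]
```

```bash
python3 -m inch '[[0,0,3.5,0,0,0,0],[0,0,7,0,0,0,0],[0,0,10,0,0,0,0],[0,0,12,0,0,0,0],[0,0,13.4,0,0,0,0],[0,0,13.4,0,0,0,0]]'; python3 - <<'E'
from h import *
need([3,45,116])
for n in("side","top"): cv2.imwrite(f"pics/{n}1.png",arm.get_image(n)[:,:,::-1])
a=cv2.imread("pics/side1.png")[200:400,170:420];b=cv2.imread("pics/top1.png")[140:310,170:390]
cv2.imwrite("pics/c1.png",np.hstack([cv2.resize(a,(400,320)),cv2.resize(b,(400,320))]))
E
```

```text
clock: 3.27
position: [559.8, 85.6, 111.8]
ee_rot: [0.706, -0.063, 0.058, -0.703]
contact_force: [-0.4, 0.5, -0.7]
gripper_width: 0.1
t 3.2667 local now [  1.  -15.7 111.8] F [-0.4  0.5 -0.7] w 0.10070280419134749
tool shift cm [ 0.19 -0.44  6.07]
turn deg [ 0.2  -0.07 -0.37]
```

View pics/c1.png

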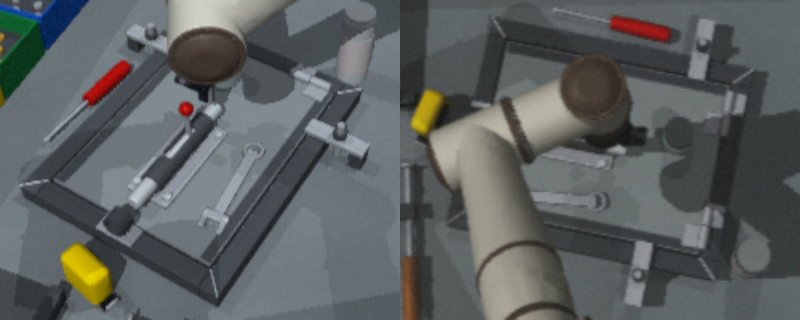

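The fingertips stand just behind (-y of) the knob, clear of everything. Now I push along +y, tool z.

```bash
python3 -m inch '[[0,0.1,0,1,0,0,0],[0,0.1,0,2,0,0,0],[0,0.1,0,2.6,0,0,0],[0,0.1,0,3.2,0,0,0],[0,0.1,0,3.8,0,0,0],[0,0.1,0,4.4,0,0,0],[0,0.1,0,5,0,0,0],[0,0.1,0,5.6,0,0,0],[0,0.1,0,6.2,0,0,0],[0,0.1,0,6.4,0,0,0],[0,0.1,0,6.4,0,0,0]]'; python3 - <<'E'
from h import *
need([3,60,116])
for n in("side","top"): cv2.imwrite(f"pics/{n}2.png",arm.get_image(n)[:,:,::-1])
a=cv2.imread("pics/side2.png")[230:370,200:340];cv2.imwrite("pics/c2.png",cv2.resize(a,(600,600)))
for l in("knob","stud"):
  for m in arm.masks_of(l,"side")[:2]:
      ys,xs=np.nonzero(m['mask']); print(l,round(m['conf'],2),np.round(m['extent']),xs.mean().round(1),ys.mean().round(1),len(xs))
im=arm.get_image("side").astype(int);k=(im[...,0]>120)&(im[...,1]<60)&(im[...,2]<60);k[:250]=0;k[:,:262]=0;k[330:]=0;k[:,320:]=0
ys,xs=np.nonzero(k);uv=(xs.mean(),ys.mean());print(uv,len(xs),loc(ray_z("side",uv,116)))
E
```

```text
clock: 4.28
position: [573.8, 150.1, 115.0]
ee_rot: [-0.704, 0.06, -0.06, 0.705]
contact_force: [0.1, -1.5, 0.7]
gripper_width: -0.0
t 4.2833 local now [  3.8  50.3 115. ] F [ 0.1 -1.5  0.7] w -0.04587246929175911
tool shift cm [-0.08 -0.1   0.97]
turn deg [-0.04 -0.01 -0.  ]
knob 0.69 [270. 278.  10.  18.] 276.0 282.3 111
stud 0.52 [272. 273.   9.  21.] 276.2 282.3 105
(np.float64(275.22), np.float64(279.0)) 50 [  4.67312518  73.31216153 116.        ]
```

View pics/c2.png

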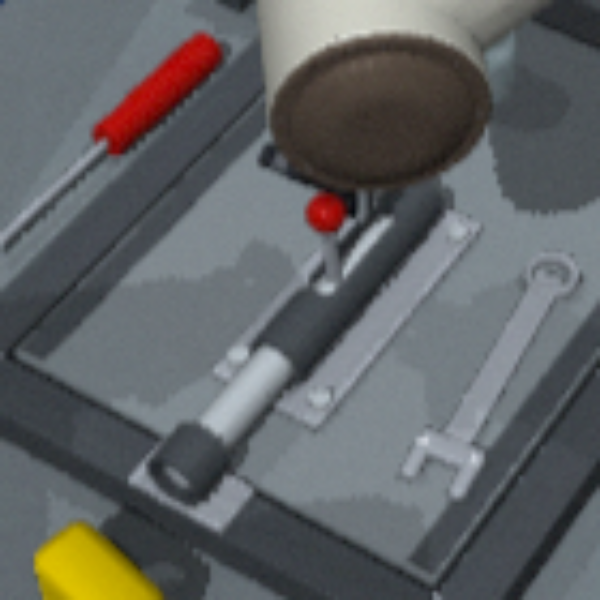

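The knob has followed to (275,279), about hatch y = 73. About 12 mm remain, so I push on until the force rises.

```bash
python3 -m inch '[[0,0,0,0.4,0,0,0],[0,0,0,0.8,0,0,0],[0,0,0,1.1,0,0,0],[0,0,0,1.3,0,0,0],[0,0,0,1.4,0,0,0],[0,0,0,1.4,0,0,0],[0,0,0,1.4,0,0,0]]'; cat >k.py <<'E'
from h import *
def knob(tag):
    im0=arm.get_image("side");im=im0.astype(int)
    k=(im[...,0]>110)&(im[...,1]<70)&(im[...,2]<70);k[:250]=0;k[:,:255]=0;k[330:]=0;k[:,320:]=0
    ys,xs=np.nonzero(k);uv=((xs.min()+xs.max())/2,(ys.min()+ys.max())/2) if len(xs) else None
    print(uv,len(xs),uv and loc(ray_z("side",uv,116)).round(1))
    for t in(0,.5,.8,1,1.2,1.43): print(t,proj("side",wor([64*np.sin(t),85,52+64*np.cos(t)])).round(1)[0],end=" ")
    cv2.imwrite(f"pics/{tag}.png",cv2.resize(im0[230:370,200:340,::-1],(600,600)))
E
python3 -c "
from k import *
need([3,60,116]);knob('c3')"
```

```text
clock: 5.12
position: [575.6, 162.4, 115.0]
ee_rot: [0.705, -0.061, 0.06, -0.704]
contact_force: [-0.9, -5.1, -0.1]
gripper_width: 0.0
t 5.1167 local now [  3.6  62.7 115. ] F [-0.9 -5.1 -0.1] w 0.006426684724524065
tool shift cm [-0.06 -0.1  -0.27]
turn deg [ 0.08 -0.05 -0.08]
(np.float64(272.0), np.float64(282.5)) 56 [  4.9  85.6 116. ]
0 [274.  283.2] 0.5 [263. 280.] 0.8 [258.  280.6] 1 [255.5 282.1] 1.2 [253.9 284.3] 1.43 [253.1 287.5]
```

View pics/c3.png

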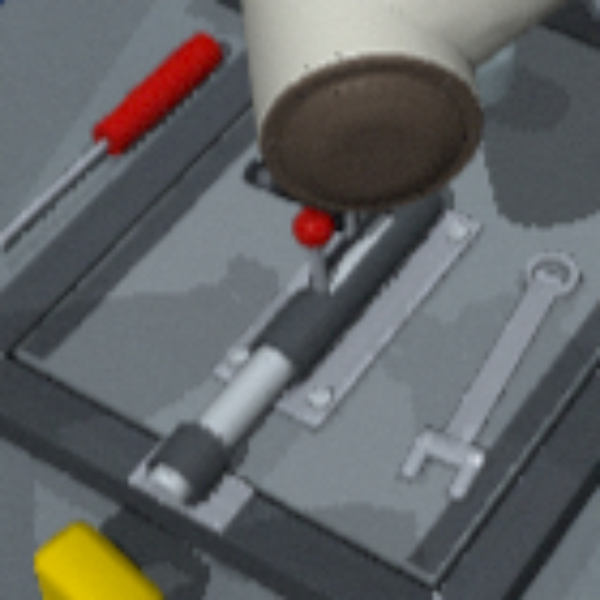

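The knob is at (272,282.5), about y = 85, and the bar pokes out beyond the keeper. I push 4 mm more to find the hard stop.

```bash
python3 -m inch '[[0,0,0,0.2,0,0,0],[0,0,0,0.3,0,0,0],[0,0,0,0.3,0,0,0],[0,0,0,0.3,0,0,0]]'; python3 -c "
from k import *
need([3,60,116])"
```

```text
clock: 5.5
position: [575.1, 163.0, 115.0]
ee_rot: [0.706, -0.062, 0.059, -0.703]
contact_force: [-1.6, -11.1, 2.1]
gripper_width: -0.2
t 5.5 local now [  3.   63.2 115. ] F [ -1.6 -11.1   2.1] w -0.212388958579187
tool shift cm [ 0.   -0.1  -0.32]
turn deg [ 0.33 -0.09 -0.23]
```

Force rose to 11 N with no further travel, so the bolt is home. Now I back off and go round to the knob's -x side.

```bash
python3 -m inch '[[0,0,0,-1.5,0,0,0],[0,0,0,-3,0,0,0],[0,-1.5,0,-3,0,0,0],[0,-3.4,0,-3,0,0,0],[0,-3.6,0,-2,0,0,0],[0,-3.6,0,0,0,0,0],[0,-3.6,0,2,0,0,0],[0,-3.6,0,2,0,0,0],[0,-3.6,0,2,0,0,0]]'; python3 -c "
from k import *
need([-33,85,115]);knob('c4')"
```

```text
clock: 6.25
position: [545.2, 193.0, 115.5]
ee_rot: [-0.704, 0.06, -0.061, 0.705]
contact_force: [0.6, -0.0, -0.1]
gripper_width: -0.2
t 6.25 local now [-31.7  87.7 115.5] F [ 0.6 -0.  -0.1] w -0.1923890524127269
tool shift cm [-0.13  0.05 -0.27]
turn deg [-0.1   0.04  0.07]
None 0 None
0 [274.  283.2] 0.5 [263. 280.] 0.8 [258.  280.6] 1 [255.5 282.1] 1.2 [253.9 284.3] 1.43 [253.1 287.5]
```

View pics/c4.png

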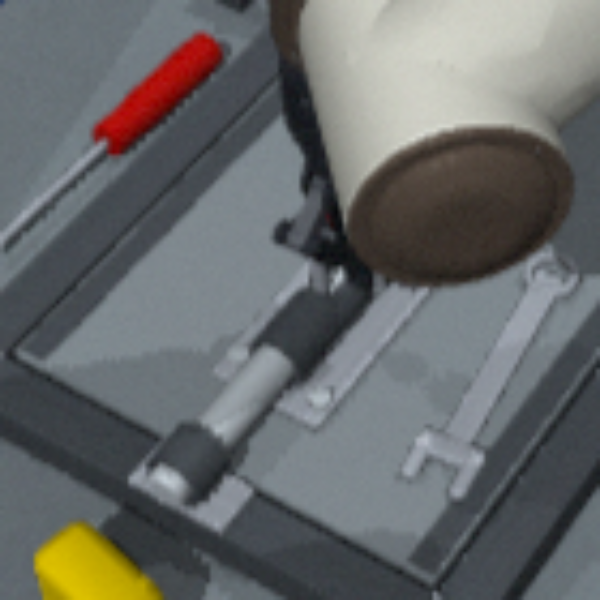

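The hand is beside the knob on its -x side and the stud is still upright at (275,295). Now I push sideways.

```bash
python3 -m inch '[[0,0.8,0,-0.2,0,0,0],[0,1.4,0,-0.2,0,0,0],[0,2,0,-0.2,0,0,0],[0,2.6,0,-0.2,0,0,0],[0,3.2,0,-0.2,0,0,0],[0,3.8,0,-0.2,0,0,0],[0,4.4,0,-0.2,0,0,0],[0,5,0,-0.2,0,0,0],[0,5.6,0,-0.2,0,0,0],[0,6.1,0,-0.2,0,0,0],[0,6.1,0,-0.2,0,0,0]]'; python3 -c "
from k import *
need([29,85,115]);knob('c5')"
```

```text
clock: 7.22
position: [605.8, 179.4, 115.4]
ee_rot: [-0.704, 0.06, -0.061, 0.705]
contact_force: [0.2, -0.3, -0.5]
gripper_width: 0.1
t 7.2167 local now [ 30.4  84.6 115.4] F [ 0.2 -0.3 -0.5] w 0.07584644722153465
tool shift cm [-0.14  0.04  0.04]
turn deg [-0.03 -0.05  0.09]
(np.float64(256.5), np.float64(283.0)) 16 [ 33.5 105.1 116. ]
0 [274.  283.2] 0.5 [263. 280.] 0.8 [258.  280.6] 1 [255.5 282.1] 1.2 [253.9 284.3] 1.43 [253.1 287.5]
```

View pics/c5.png

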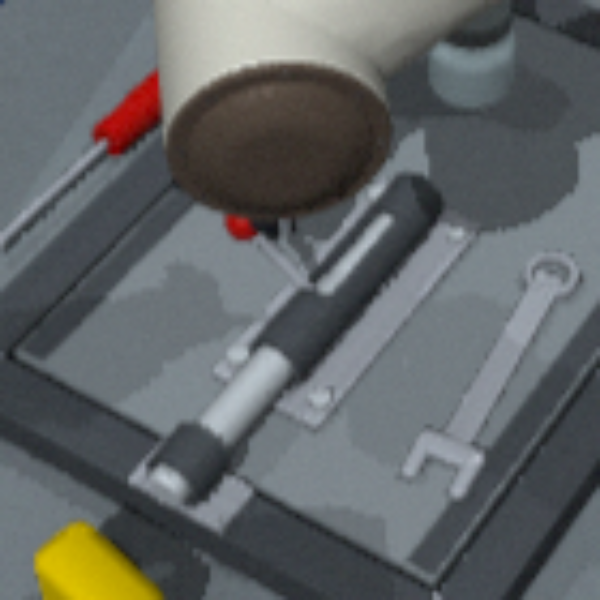

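The handle is over to about 1.0 rad, with the knob at about (257,283) and partly hidden. I go up and over it, then press it down from above.

```bash
python3 -m inch '[[0,-0.5,-0.5,0,0,0,0],[0,-0.6,-2.5,0,0,0,0],[0,1.5,-2.7,0,0,0,0],[0,3.2,-2.7,0,0,0,0],[0,3.2,-1.5,0,0,0,0],[0,3.2,-0.6,0,0,0,0],[0,3.2,0,0,0,0,0],[0,3.2,0.5,0,0,0,0],[0,3.2,1,0,0,0,0],[0,3.2,1.5,0,0,0,0],[0,3.2,1.9,0,0,0,0],[0,3.2,2.1,0,0,0,0],[0,3.2,2.1,0,0,0,0]]'; python3 -c "
from k import *
need([62,85,91]);knob('c6')"
```

```text
clock: 8.35
position: [634.2, 173.7, 92.6]
ee_rot: [0.705, -0.062, 0.059, -0.704]
contact_force: [-0.5, 0.3, -0.5]
gripper_width: -0.4
t 8.35 local now [59.3 83.8 92.6] F [-0.5  0.3 -0.5] w -0.44107049901934214
tool shift cm [0.27 0.16 0.12]
turn deg [ 0.12 -0.03 -0.2 ]
(np.float64(255.0), np.float64(288.5)) 2 [ 26.8 119.8 116. ]
0 [274.  283.2] 0.5 [263. 280.] 0.8 [258.  280.6] 1 [255.5 282.1] 1.2 [253.9 284.3] 1.43 [253.1 287.5]
```

View pics/c6.png

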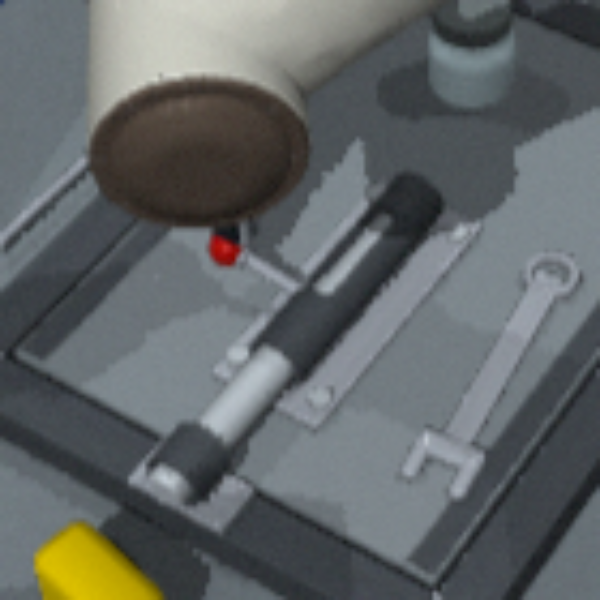

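The knob is now at about (252,288), matching the 1.43 rad prediction. I press a little more to feel the stop.

```bash
python3 -m inch '[[0,0,0.3,0,0,0,0],[0,0,0.5,0,0,0,0],[0,0,0.5,0,0,0,0],[0,0,0.5,0,0,0,0]]'; python3 -c "
from k import *
need([62,85,91])"
```

```text
clock: 8.73
position: [635.7, 174.0, 90.4]
ee_rot: [0.705, -0.06, 0.06, -0.704]
contact_force: [-2.2, -0.3, 5.5]
gripper_width: -0.1
t 8.7333 local now [60.7 84.4 90.4] F [-2.2 -0.3  5.5] w -0.07779915364765795
tool shift cm [ 0.13 -0.06  0.06]
turn deg [ 0.02 -0.01 -0.  ]
```

```bash
python3 -m inch '[[0,0,0.3,0,0,0,0],[0,0,0.3,0,0,0,0],[0,0,-1,0,0,0,0],[0,0,-4,0,0,0,0],[0,0,-8,0,0,0,0],[0,0,-12,0,0,0,0],[0,0,-15,-4,0,0,0],[0,-1,-15,-8,0,0,0],[0,-2,-15,-12,0,0,0],[0,-2,-15,-16,0,0,0],[0,-2,-15,-20,0,0,0],[0,-2,-15,-24,0,0,0],[0,-2,-15,-27,0,0,0],[0,-2,-15,-27,0,0,0],[0,-2,-15,-27,0,0,0]]'; python3 - <<'E'
from k import *
need([62,85,91]);knob('c7')
t=arm.get_image("top")
cv2.imwrite("pics/t7.png",cv2.resize(t[140:310,170:390,::-1],(770,595)))
for a in (1.2,1.3,1.43):print(a,proj("top",wor([64*np.sin(a),85,52+64*np.cos(a)])),proj("side",wor([64*np.sin(a),85,52+64*np.cos(a)])))
for n,im in(("top",t),("side",arm.get_image("side"))):
    im=im.astype(int);k=(im[...,0]>90)&(im[...,1]<60)&(im[...,2]<60)
    m=np.zeros_like(k); 
    if n=="top":m[185:215,230:275]=1
    else:m[270:305,235:285]=1
    ys,xs=np.nonzero(k&m);print(n,len(xs),(xs.min()+xs.max())/2,(ys.min()+ys.max())/2) if len(xs) else print(n,0)
E
```

```text
clock: 9.98
position: [569.3, -90.2, 239.0]
ee_rot: [-0.704, 0.062, -0.061, 0.704]
contact_force: [0.1, 0.3, -0.2]
gripper_width: -0.1
t 9.9833 local now [  40.3 -187.3  239. ] F [ 0.1  0.3 -0.2] w -0.121406435344909
tool shift cm [ 2.07 14.81 27.23]
turn deg [-0.01 -0.22 -0.04]
(np.float64(256.0), np.float64(286.0)) 9 [ 29.3 112.8 116. ]
0 [274.  283.2] 0.5 [263. 280.] 0.8 [258.  280.6] 1 [255.5 282.1] 1.2 [253.9 284.3] 1.43 [253.1 287.5] 1.2 [[255.45908407 189.84930625]] [[253.89969162 284.27337051]]
1.3 [[255.82375379 189.64826652]] [[253.41139865 285.60182103]]
1.43 [[256.23571419 189.71130666]] [[253.10656274 287.53737198]]
top 0
side 51 253.0 287.5
```

View pics/c7.png

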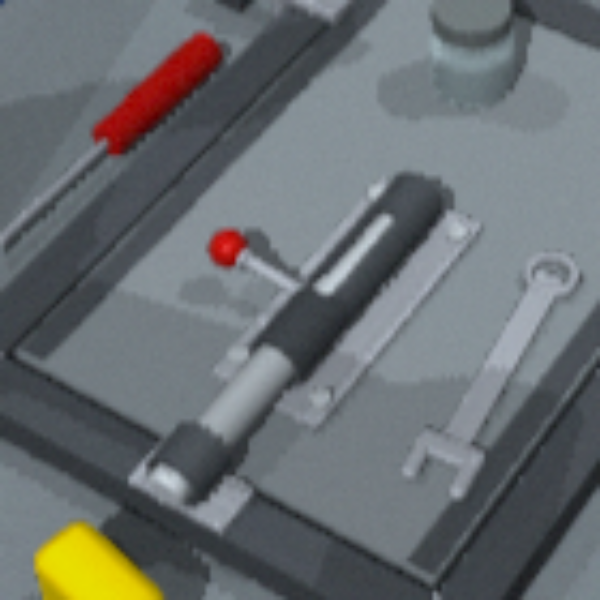

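View pics/t7.png

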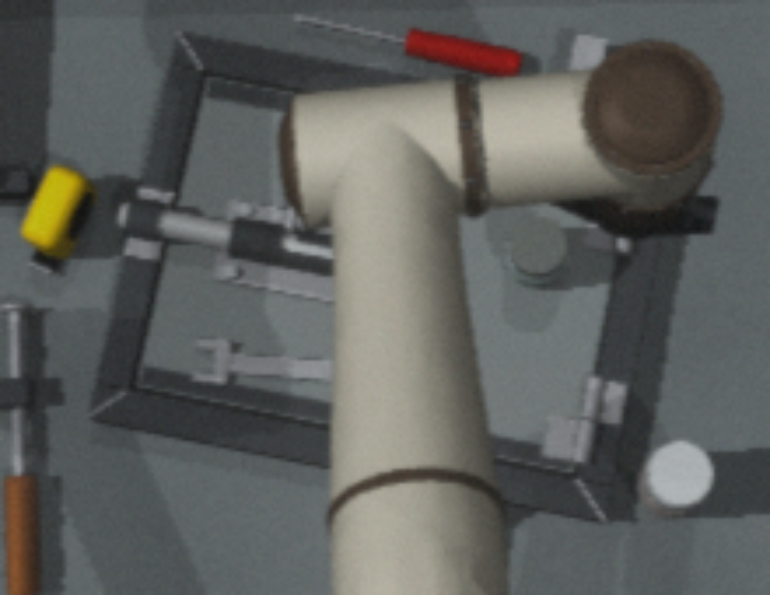

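The side view has the knob at (253.0,287.5) against (253.1,287.5) predicted for 1.43 rad. The bar end stands out through the keeper at (240,342). The hand is well clear, and the jar, spanner, can, tape and screwdriver are where they were.

```bash
python3 -c "
from bench import arm
s=arm.read_state();print(s['clock'],abs(s['joint_vel']).max(),s['contact_force']);print(arm.job_done())"
```

```text
10.1333 0.012402837926295887 [ 0.66054173 -0.33452632  0.12774078]
the job is handed in; nothing more can be done
None
```

The hatch is bolted: I pushed the bolt home and laid the handle right down at the end of the short leg. The job is handed in at about 10 s of the 45 s, and the interface gave no verdict.

**How it was done:** With the fingers shut, I pushed the knob along +y. At home the force rose to 11 N and the bolt moved only 0.5 mm for a further 3 mm commanded. I then pushed the knob sideways to about 1 rad and pressed it down from above until I felt the stop, at about 5.5 N.

**Last checks:**
- **Bolt:** the bar shows through the keeper. With the handle still upright, the knob measured about y = 85.6 mm, against 85 mm for fully home.
- **Handle:** the side camera puts the knob at (253.0, 287.5) px. The prediction for 1.43 rad is (253.1, 287.5) px.
- **Hand:** about 300 mm from the knob and touching nothing, with contact force under 1 N.
- **Bystanders:** the jar, spanner, can, tape and screwdriver look unmoved. I did not re-check the hammer and clamp at the end, but the hand never came near the bench beside them.
- **Not confirmed:** the arm hid the knob from the top camera in the last picture, so the handle's final angle rests on the side view and the force. The leaf angle was judged only by eye.

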